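# Bring the crankcase carriage to rest at the index mark

### The arm

A 6-joint arm with a two-finger parallel gripper is mounted at the origin on the work surface. World frame = base frame: x ahead of the robot, y to its left, z up, the work surface at z = 0. Lengths are in mm, angles in rad, forces in N, time in s.
With the tool pointing down it reaches from about 300 to 775 mm from the base axis. Payload 14.6 kg.
Tool frame: the origin (TCP) lies between the finger pads; the fingertips stand manip.nose_length ahead of it and the grasp point (between the pads) lies 11 mm behind it (manip.nose_length is the distance from the TCP to the fingertips, in mm); z points along the fingers, y is the line along which they close (so a half turn about z gives the same grasp; the last joint's range is limited). The gripper opens to 94 mm and grips with 3 to 60 N. Pads are 16 mm wide; open, the fingers measure 119 mm over their backs; the gripper's body (75 mm by 177 mm) begins 78 mm behind the grasp point.
Start: joints at [1.074, 0.3, 1.521, -0, 1.321, -0.067], TCP at [229.175, 499.968, 213.446] pointing down, gripper open.
Joint ranges: [-3.03, 3.03], [-0.79, 2.21], [0.23, 2.52], [-1.04, 4.18], [0, 3.07], [-2.55, 2.55]. Speed limits (rad/s): [2.22, 2.22, 2.57, 3.14, 3.14, 3.14].

### API

Orientations are given as [roll, pitch, yaw] about the fixed x, y, z axes, in that order (R = Rz(yaw) Ry(pitch) Rx(roll)).
In Python, from cell import manip, cams, job gives the robot as it stands.
- The arm moves only by the tool jog_arm, never from a script. Its argument "commands" is a list of rows, each an object of numbers: "dx", "dy", "dz": the shift along the tool's x, y, z each as a share of 40 mm, from -1 to 1; "ax", "ay", "az": the turn, a rotation vector about the tool's x, y, z each as a share of 10 degrees, from -1 to 1; "gripper": the closure, from 0 (fully open) to 1 (shut). A call has 1 to 10 rows; each row shifts and turns the commanded pose from where the row before left it, along the tool's axes as they then stand; what a row does not reach is not made up. A row lasts 1/8 s, in which the tool goes at most 62.5 mm and 10.7 degrees, less where a joint would pass 70% of its speed; a pose out of reach is approached as far as the arm can. A call with a number of a shift or a turn outside -1 to 1 is refused whole. A call with a gripper value outside its range is refused whole. The fingers move at their own pace and stop on an object; "squeeze" is the grip in N (left out, the last holds). Time passes only in rows, so rows that do not move let the fingers close. It gives the time, the measured TCP pose, the force, the opening and the grip force at its end, in the units of the state.
- manip.read_state(): the state, without advancing time (a new reading comes with each control period).
- cams.camera(name): name is "side" or "top"; returns a dict with "image" (480x640x3 uint8, red, green, blue), "fx", "fy", "cx", "cy" (pixels), "world_to_cam" (4x4, takes a point from world to camera coordinates). Camera axes: x right, y down, z forward; pixel columns grow to the right and rows downward; lengths in mm; the calibration is good to about 2 mm. A picture is of the moment at which its call begins. There is no depth.
- job.sign_off(): hands the job in; it is judged then, once.
The state is a dict: "clock": time; "joints": joint angles; "qd": joint speeds; "effort": joint torques, N m; "eef_pos": TCP position; "eef_rot": TCP orientation; "wrist_force": force on the tool from outside, world axes, zero at the start; "moment": the same for the moment, N m; "finger_gap": finger opening in mm; "finger_force": force on a finger pad.
Only numpy, scipy, OpenCV 4.12 (cv2) and the standard library are available. Lean on these libraries where they do the work, as an engineer would, in place of code of your own. Each camera call takes 0.05 s, during which the arm holds its last target. There are 200 camera calls.

### The job

Get the heavy crankcase carriage running along its rails towards the stop block at 0.1 m/s or more, then brake it to rest with its pointer level with the upright mark, without the carriage ever striking the stop block. Touch the carriage only on the rubber faces of its two sprung pads, one to push and one to brake, and do not shift the stop block. Finish with the hand clear and the carriage standing still at the mark.

Things in the scene. Friction and masses are not known exactly. Their poses are not given: they have to be found in the camera images.
- carriage: Aluminium deck 265 x 330 mm on ball bushings on two rails. Origin on the deck top (50 mm over the table), midway between the two pad faces; y along the travel towards the stop block, z up, x away from the robot's side. Mass nominally 4.2 kg (3.0 to 5.4). It rolls almost freely: resistance about 0.025 N plus 0.25 N per m/s: from 0.1 m/s it coasts half a metre, from 0.02 m/s 30 mm.
- slot (a point): Same point and axes as the carriage. The hand goes from above into the slot here, between the pads: 130 mm long (y) at rest, 100 mm wide (x), open to the robot's side, deck as floor at z = 0. Steel pad housings, 116 wide and 85 mm high, stand from 95 to 165 mm either side. The crankcase stands beyond x = 75 mm, up to 80 mm high. Carriage's rubber nose ends at y = 180 mm.
- push_pad: Sprung pad at the stop-block end of the slot. Rubber face 100 wide, 70 high (5 to 75 mm above the deck), looking to -y; origin: middle of the face, at rest y = +65 mm in the slot frame. Push it to +y to drive: spring 80 N/m, no preload, hardly damped, 28 mm travel, then solid; springs back. Work with fingertips 30 mm or more below its top edge; do not press on its top.
- brake_pad: Its twin at the rear end of the slot, face looking to +y, origin the middle of the face, at rest y = -65 mm in the slot frame: push it towards -y to brake the carriage. Same size, spring (80 N/m), travel (28 mm) and limits.
- pointer (a point): Tip of the carriage's pointer, a steel tongue 12 mm wide and 33 mm long that sticks out of the deck's far side; at (233, 100, 0) mm in the slot frame.
- mark (a point): The upright mark: a bright steel blade 8 mm thick (along the travel), 50 mm high, on the stop block's arm beside the far rail. The point lies in the middle of its thickness, on the edge facing the carriage, at pointer height; axes of the stop block. The pointer passes some 14 mm from it. With the pointer at the mark the nose is 40 mm short of the stop block.
- stop: Loose steel stop block, 4 kg, 90 x 60 mm, 75 mm high, standing on the bed between the rails, with an arm along the far side that carries the mark. Origin: foot of the middle of the face that the nose would strike; y along the travel, away from the carriage.

How it is judged:
By the outcome, as a careful person would: the job done as asked, in the order asked, and still so for the second after the job is handed in, with the robot touching nothing.
It also fails if it takes over 40 s, if anything falls off the work surface, if the arm or the gripper's body presses on something with over 40 N, if the wrist force passes 120 N, or if a joint passes its speed limit or range.

## Working session

There is one attempt and no reset: what is moved stays moved. The work goes in short steps, Python scripts to look and compute and a tool call to move; the robot and the scene stay as the last step left them, time stands still between calls to the robot, and variables do not carry over. Pictures are saved under pics/ and viewed, at most 10 in all, crops included, and the job is handed in when it is done.

Besides the shell and the picture viewer there is one more tool, called after "Request:" as name(argument=value, ...), one argument or row to a line, values as JSON. jog_arm: Moves the arm, as the interface text tells. Shift numbers are shares of 40 mm and turn numbers shares of 10 degrees, none past 1 either way. Its arguments: {"type":"object","properties":{"commands":{"type":"array"},"squeeze":{"type":"number"}},"required":["commands"]}

```bash
mkdir -p pics; ls; python3 - <<'E'
from cell import manip,cams,job
import cv2
for n in("side","top"):
    c=cams.camera(n); cv2.imwrite(f"pics/{n}0.png",c["image"][:,:,::-1]); print(n,c["fx"],c["fy"],c["cx"],c["cy"],c["world_to_cam"].tolist() if hasattr(c["world_to_cam"],'tolist') else c["world_to_cam"])
print(manip.read_state(),manip.nose_length)
E
```

```text
pics
side 446.474997998809 446.474997998809 318.88485565789426 240.32873919824425 [[0.8794222390302084, -0.4760100391091741, -0.00556490488488017, -498.7052661810245], [-0.34967225351232145, -0.6379941893836631, -0.6860704988820735, 312.278067995129], [0.32302606802348, 0.6052915470911229, -0.7275137815858371, 724.6306963386897], [0.0, 0.0, 0.0, 1.0]]
top 504.800998554799 504.800998554799 317.4290244350695 237.49985335853268 [[-0.021374075020753246, -0.9997382625179301, -0.00815814774545698, 62.84628198004474], [-0.9975503727374555, 0.02186951117607474, -0.0664453033124425, 608.7512774910542], [0.06660632678935349, 0.006717956426550984, -0.9977567169872024, 1192.1083510884573], [0.0, 0.0, 0.0, 1.0]]
{'clock': 0.1, 'joints': array([ 1.07438093e+00,  3.00415207e-01,  1.52151838e+00,  8.40272699e-06,
        1.32064134e+00, -6.66049516e-02]), 'qd': array([-0.00044767, -0.00044542, -0.00268138, -0.00030764, -0.000595  ,
        0.00093123]), 'effort': array([-8.02985069e-04, -5.32642794e+01, -3.53286660e+01,  7.08655547e-02,
        2.35187646e-02, -7.51257880e-05]), 'eef_pos': array([229.08613621, 499.7862603 , 212.94349205]), 'eef_rot': array([-3.14061309e+00, -7.34973918e-05,  2.71178009e+00]), 'wrist_force': array([ 0.4351709 , -0.33832425, -0.59915285]), 'moment': array([-0.04322725,  0.02529378,  0.05512624]), 'finger_force': 0.0, 'finger_gap': 93.58056924420323} 8.0
```

View pics/top0.png

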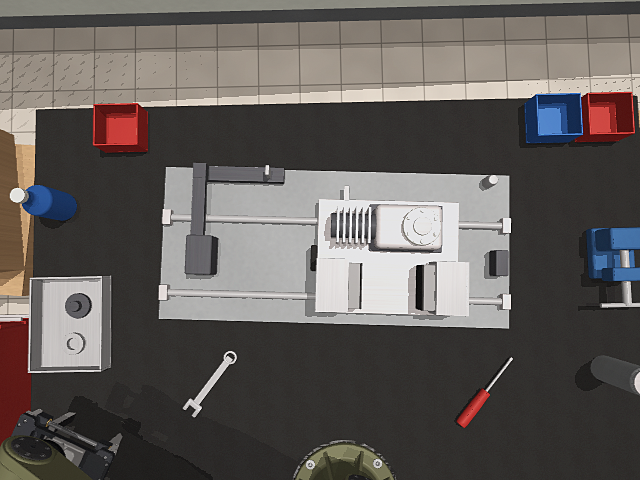

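View pics/side0.png

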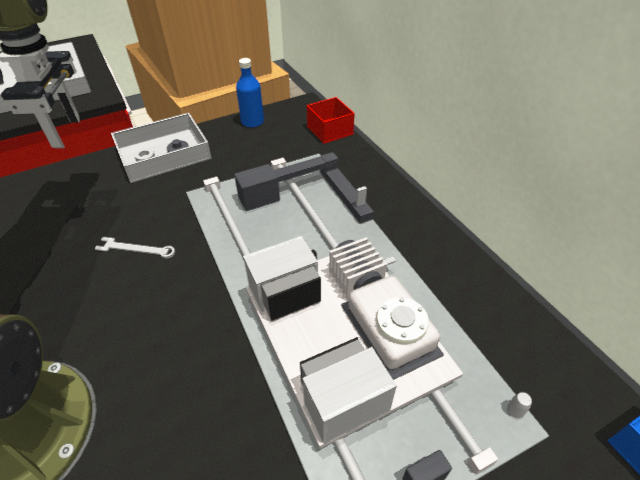

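The top view shows travel towards image left. The pointer tip is near (347,187), the mark blade near (267,170), and the slot lies between the pads at columns 360–425, row 287. In the side view the pointer is at about (392,261) and the mark at about (362,197). I'll zoom in for exact pixels.

```bash
python3 - <<'E'
import cv2,numpy as np
t=cv2.imread("pics/top0.png");s=cv2.imread("pics/side0.png")
R=lambda im,x,y,w,h,k:cv2.resize(im[y:y+h,x:x+w],None,fx=k,fy=k,interpolation=cv2.INTER_NEAREST)
C=np.zeros((600,800,3),np.uint8)
a=R(t,255,155,100,50,5);C[:250,:500]=a       # top pointer/mark
b=R(s,345,180,60,100,5)[:, :300];C[:500,500:800]=b
c=R(t,310,250,166,70,3);C[260:470,:498]=c
C[475:600,:500]=0
cv2.imwrite("pics/z1.png",C)
E
```

```text
(no output)
```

View pics/z1.png

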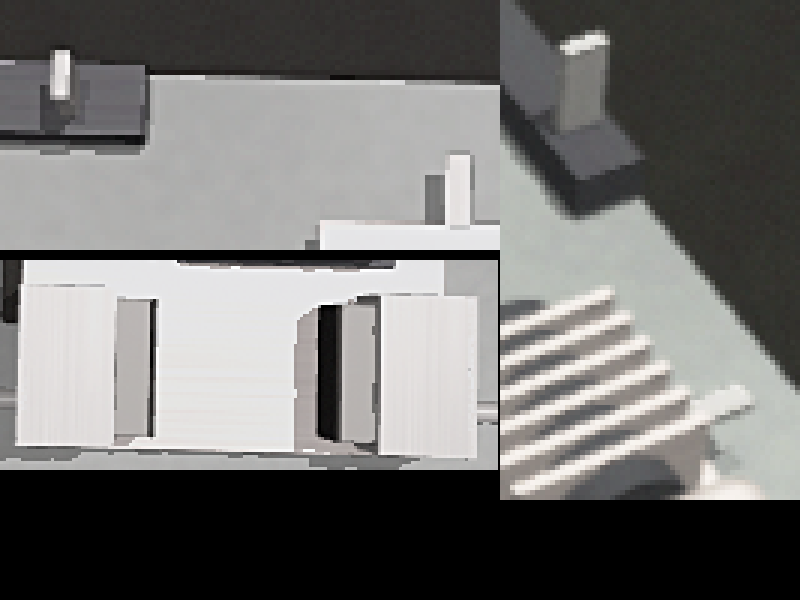

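Zoom, top view: the pointer tip edge centre is at (346.6,185.6), and the mark blade covers columns 265.2–269 with its near edge foot at row 174.6. Zoom, side view: the pointer tip is at about (394.4,259), and the blade's near edge runs from (357.2,189.6) to (356.4,205.8).

```bash
cat > h.py <<'E'
import numpy as np,cv2
K={'side':(446.475,318.885,240.329),'top':(504.801,317.429,237.5)}
W={'side':np.array([[0.8794222390302084,-0.4760100391091741,-0.00556490488488017,-498.7052661810245],[-0.34967225351232145,-0.6379941893836631,-0.6860704988820735,312.278067995129],[0.32302606802348,0.6052915470911229,-0.7275137815858371,724.6306963386897]]),
'top':np.array([[-0.021374075020753246,-0.9997382625179301,-0.00815814774545698,62.84628198004474],[-0.9975503727374555,0.02186951117607474,-0.0664453033124425,608.7512774910542],[0.06660632678935349,0.006717956426550984,-0.9977567169872024,1192.1083510884573]])}
def ray(n,u,v):
    f,cx,cy=K[n];R=W[n][:,:3];return -R.T@W[n][:,3],R.T@np.array([(u-cx)/f,(v-cy)/f,1])
def at(n,u,v,z):
    o,d=ray(n,u,v);return o+d*(z-o[2])/d[2]
def P(n):
    f,cx,cy=K[n];return np.array([[f,0,cx],[0,f,cy],[0,0,1]])@W[n]
def tri(a,b):
    X=cv2.triangulatePoints(P('top'),P('side'),np.array(a,float).reshape(2,1),np.array(b,float).reshape(2,1))[:,0];return X[:3]/X[3]
def px(n,p):
    q=P(n)@np.append(p,1);return q[:2]/q[2]
E
python3 - <<'E'
from h import *
np.set_printoptions(precision=1,suppress=True)
print('pointer tri',tri((346.6,185.6),(394.4,259)),at('top',346.6,185.6,50))
print('mark foot tri',tri((267.1,174.6),(356.6,205.4)))
for z in(20,25,30,50): print(z,at('top',267.1,174.6,z))
for a,b in(((166,216),(507,226)),((163,292),(507,302))):
    A,B=at('top',*a,30),at('top',*b,30);print(A,B,np.degrees(np.arctan2(-(A-B)[0],(A-B)[1])))
# deck edges / housings (top z=135): zoomed rect
for u,v in((18,284),(105,285),(16,443),(113,446),(385,293),(477,297),(378,455),(476,458)):
    print(at('top',310+u/3,250+(v-260)/3,135))
print('pad tops z=125')
for u,v in((158,298),(156,437),(340,303),(338,440)): print(at('top',310+u/3,250+(v-260)/3,125))
E
```

```text
pointer tri [729.9 -22.3  48.3] [729.1 -22.   50. ]
mark foot tri [761.8 168.2  30.5]
20 [765.5 168.4  20. ]
25 [764.6 167.9  25. ]
30 [763.6 167.4  30. ]
50 [759.7 165.3  50. ]
[668.9 411.2  30. ] [ 626.9 -402.    30. ] -2.9589707631363846
[487.8 418.6  30. ] [ 447.3 -393.7   30. ] -2.8573432255292897
[557.8  52.9 135. ]
[555.8  -9.9 135. ]
[443.8  56.8 135. ]
[440.2 -12.8 135. ]
[ 545.6 -211.6  135. ]
[ 541.3 -277.7  135. ]
[ 429.9 -202.3  135. ]
[ 426.3 -272.2  135. ]
pad tops z=125
[545.7 -48.7 125. ]
[445.2 -44.5 125. ]
[ 539.2 -181.   125. ]
[ 440.3 -176.   125. ]
```

```bash
python3 - <<'E'
from h import *
t=cv2.imread("pics/top0.png",0);s=cv2.imread("pics/side0.png",0)
print(t[163:181,261:275]);print(t[183:200,341:352])
print(s[184:209,354:369])
for z in(25,30,50,75,80):
    for y in(164.,168.,172.):
        print(z,y,px('top',(762+0.05*(y-168),y,z)).round(1),px('side',(762,y,z)).round(1))
E
```

```text
[[ 48  47  48  46  45  44  44  48  49  47  49  47  47  49]
 [ 48  47  47  44  37  30  25  31  39  48  48  51  49  49]
 [ 45  44  46  43  85 203 202 215  29  42  49  46  47  47]
 [ 39  40  40  37 109 231 229 252  53  36  45  41  42  47]
 [ 94  92  85  80 151 223 225 244  83  61  64  65  65  63]
 [105 105 103 100 153 223 223 241  79 102 109 109 110 111]
 [104 104 103  99 154 221 224 241  78  94 106 107 106 106]
 [101 102  99 101 177 220 222 198  82  94 107 107 106 105]
 [105 106 105 106 185 221 227 196  81  94  89  89 106 104]
 [107 106  52  68 192 224 231 195  82  95  89  91 105 104]
 [109 110  57  73 188 239 243 197  84  96  92  93 108 106]
 [106 108  59  65 142 175 183 145  91  96  90  93 109 108]
 [107 109  61  63  58  75  71  77 103  95  92 109 106 106]
 [104 105  61  62  63  74  83  82  84  94  87 103 102 102]
 [108 109  64  70  68  68  88  85  84  98  93 108 106 104]
 [108 110  63  67  70  69  71  74  64  88  92 108 108 107]
 [108 107  63  68  67  67  64  63  94  89  88 104 104 103]
 [113 114  65  70  71  69  70 117 112 110 110 106 107 108]]
[[181 183 183 182 181 182 181 181 183
[... 2193 characters left out ...]
6  95  99  99  97]
 [ 84  92  91  85  92  95  96  95  96  98  97  96  95  97  98]
 [ 73  94  95  95  96  94  93  94  95  97  97  97  96  97  96]]
25 164.0 [268.7 175.7] [358.4 208.1]
25 168.0 [267.1 175.6] [357.6 207.1]
25 172.0 [265.4 175.6] [356.7 206.1]
30 164.0 [268.5 175.3] [358.6 206.5]
30 168.0 [266.9 175.3] [357.7 205.5]
30 172.0 [265.2 175.2] [356.8 204.5]
50 164.0 [267.6 173.7] [359.1 200.1]
50 168.0 [265.9 173.7] [358.2 199.1]
50 172.0 [264.2 173.6] [357.3 198.1]
75 164.0 [266.5 171.6] [359.7 191.9]
75 168.0 [264.8 171.6] [358.8 190.8]
75 172.0 [263.  171.5] [357.9 189.8]
80 164.0 [266.2 171.2] [359.9 190.2]
80 168.0 [264.5 171.1] [358.9 189.2]
80 172.0 [262.8 171.1] [358.  188.2]
```

```bash
python3 - <<'E'
from h import *
np.set_printoptions(precision=1,suppress=True)
for o in(0,.5):
    M=tri((266.97-o,174.7-o),(357.6-o,190.2-o));print('mark top',M)
    for z in(70,75,80):print(z,at('top',266.97-o,174.7-o,z))
    p=at('top',346.6-o,186-o,50);print('ptr',p)
    ey=np.array([.0506,.9987]);ex=np.array([.9987,-.0506])
    for z in(70,75,80):
        q=at('top',266.97-o,174.7-o,z);d=(q-p)[:2];print(z,d@ey,d@ex)
E
```

```text
mark top [753.1 161.6  85.2]
70 [755.5 163.5  70. ]
75 [754.6 163.   75. ]
80 [753.6 162.4  80. ]
ptr [728.2 -21.9  50. ]
70 186.56308225542708 17.92541995952926
75 185.98881834501205 16.97802057661913
80 185.414554434597 16.03062119370889
mark top [753.7 163.   85.5]
70 [756.7 164.6  70. ]
75 [755.8 164.1  75. ]
80 [754.8 163.6  80. ]
ptr [729.4 -20.8  50. ]
70 186.559816306027 17.910606728572724
75 185.98035887784945 16.95828668790776
80 185.40090144967192 16.005966647242676
```

Request:
jog_arm(
  commands=[
    {"az": -0.723,"gripper": 0.2},
    {"az": -0.723,"gripper": 0.2},
    {"az": -0.723,"gripper": 0.2},
    {"dx": -0.49,"dy": -1,"gripper": 0.2},
    {"dx": -0.49,"dy": -1,"gripper": 0.2},
    {"dx": -0.49,"dy": -1,"gripper": 0.2},
    {"dx": -0.49,"dy": -1,"gripper": 0.2},
    {"dx": -0.49,"dy": -1,"gripper": 0.2},
    {"dx": -0.49,"dy": -1,"gripper": 0.2},
    {"dx": -0.49,"dy": -1,"gripper": 0.2},
  ],
)

```text
schema error: expected keys dx, dy, dz, ax, ay, az, gripper
```

Request:
jog_arm(
  commands=[
    {"dx": -0.49,"dy": -1,"gripper": 0.2},
    {"dx": -0.49,"dy": -1,"gripper": 0.2},
    {"dx": -0.49,"dy": -1,"gripper": 0.2},
    {"dx": -0.49,"dy": -1,"gripper": 0.2},
    {"dx": -0.49,"dy": -1,"gripper": 0.2},
    {"dx": -0.49,"dy": -1,"gripper": 0.2},
    {"dx": -0.49,"dy": -1,"gripper": 0.2},
    {"dx": -0.49,"dy": -0.8,"gripper": 0.2},
    {"gripper": 0.2},
  ],
)

```text
schema error: expected keys dx, dy, dz, ax, ay, az, gripper
```

Request:
jog_arm(
  commands=[
    {"dx": 0,"dy": 0,"dz": 0,"ax": 0,"ay": 0,"az": -0.723,"gripper": 0.2},
    {"dx": 0,"dy": 0,"dz": 0,"ax": 0,"ay": 0,"az": -0.723,"gripper": 0.2},
    {"dx": 0,"dy": 0,"dz": 0,"ax": 0,"ay": 0,"az": -0.723,"gripper": 0.2},
    {"dx": -0.49,"dy": -1,"dz": 0,"ax": 0,"ay": 0,"az": 0,"gripper": 0.2},
    {"dx": -0.49,"dy": -1,"dz": 0,"ax": 0,"ay": 0,"az": 0,"gripper": 0.2},
    {"dx": -0.49,"dy": -1,"dz": 0,"ax": 0,"ay": 0,"az": 0,"gripper": 0.2},
    {"dx": -0.49,"dy": -1,"dz": 0,"ax": 0,"ay": 0,"az": 0,"gripper": 0.2},
    {"dx": -0.49,"dy": -1,"dz": 0,"ax": 0,"ay": 0,"az": 0,"gripper": 0.2},
    {"dx": -0.49,"dy": -1,"dz": 0,"ax": 0,"ay": 0,"az": 0,"gripper": 0.2},
    {"dx": -0.49,"dy": -1,"dz": 0,"ax": 0,"ay": 0,"az": 0,"gripper": 0.2},
  ],
)

```text
clock: 1.35
eef_pos: [352.1, 211.9, 213.4]
eef_rot: [-3.142, -0.0, 3.091]
wrist_force: [0.1, 0.7, -0.6]
finger_gap: 75.0
finger_force: 0.0
```

Request:
jog_arm(
  commands=[
    {"dx": -0.49,"dy": -1,"dz": 0,"ax": 0,"ay": 0,"az": 0,"gripper": 0.2},
    {"dx": -0.49,"dy": -1,"dz": 0,"ax": 0,"ay": 0,"az": 0,"gripper": 0.2},
    {"dx": -0.49,"dy": -1,"dz": 0,"ax": 0,"ay": 0,"az": 0,"gripper": 0.2},
    {"dx": -0.49,"dy": -1,"dz": 0,"ax": 0,"ay": 0,"az": 0,"gripper": 0.2},
    {"dx": -0.49,"dy": -1,"dz": 0,"ax": 0,"ay": 0,"az": 0,"gripper": 0.2},
    {"dx": -0.49,"dy": -1,"dz": 0,"ax": 0,"ay": 0,"az": 0,"gripper": 0.2},
    {"dx": -0.49,"dy": -1,"dz": 0,"ax": 0,"ay": 0,"az": 0,"gripper": 0.2},
    {"dx": -0.49,"dy": -0.9,"dz": 0,"ax": 0,"ay": 0,"az": 0,"gripper": 0.2},
    {"dx": 0,"dy": 0,"dz": 0,"ax": 0,"ay": 0,"az": 0,"gripper": 0.2},
  ],
)

```text
clock: 2.48
eef_pos: [492.5, -112.1, 212.7]
eef_rot: [3.141, -0.001, 3.088]
wrist_force: [-0.2, 0.3, 0.3]
finger_gap: 75.2
finger_force: 0.0
```

Request:
jog_arm(
  commands=[
    {"dx": 0,"dy": 0,"dz": 0.8,"ax": 0,"ay": 0,"az": 0,"gripper": 0.2},
    {"dx": 0,"dy": 0,"dz": 0.8,"ax": 0,"ay": 0,"az": 0,"gripper": 0.2},
    {"dx": 0,"dy": 0,"dz": 0.8,"ax": 0,"ay": 0,"az": 0,"gripper": 0.2},
    {"dx": 0,"dy": 0,"dz": 0.8,"ax": 0,"ay": 0,"az": 0,"gripper": 0.2},
    {"dx": 0,"dy": 0,"dz": 0,"ax": 0,"ay": 0,"az": 0,"gripper": 0.2},
  ],
)

```text
clock: 3.1
eef_pos: [490.9, -109.2, 83.9]
eef_rot: [3.141, -0.004, 3.091]
wrist_force: [0.6, 0.1, 1.1]
finger_gap: 75.1
finger_force: 0.0
```

```bash
cat > look.py <<'E'
from cell import manip,cams
from h import *
import sys
T='top'
# carriage position along rail (mm) from pointer columns in a strip row band on the top view; D = remaining to mark
ey=np.array([.0506,.9987])
def ptr(img):
    # pointer = bright tongue moving on row ~ (185..198); search along expected row line
    best=None
    g=cv2.cvtColor(img,cv2.COLOR_RGB2GRAY).astype(float)
    out=[]
    for dv in(4,5,6,7,8,9):
        prof=[]
        us=np.arange(225,365)
        v=186+(us-346.6)*0.0295+dv   # tongue tip line
        row=cv2.remap(g.astype(np.float32),us.astype(np.float32)[None],v.astype(np.float32)[None],cv2.INTER_LINEAR)[0]
        out.append(row)
    r=np.mean(out,0)
    w=np.clip((r-200)/25,0,1)
    n,l,st,c=cv2.connectedComponentsWithStats((w>.3).astype(np.uint8)[None])
    k=1+np.argmax(st[1:,cv2.CC_STAT_AREA]) if n>1 else 0
    i=np.where(l[0]==k)[0]; i=np.arange(i[0]-1,i[-1]+2); i=i[(i>=0)&(i<len(r))]
    u=(us[i]*w[i]).sum()/w[i].sum()
    return u,w[i].sum()
def s_of(u):
    v=185.5+(u-346.1)*0.0295
    return at('top',u,v,50)[:2]@ey
def look(name=None):
    c=cams.camera('top');st=manip.read_state()
    u,w=ptr(c['image'])
    if name: cv2.imwrite(f'pics/{name}.png',c['image'][:,:,::-1])
    M=at('top',266.47,174.2,80)[:2]@ey
    print('t %.3f u %.2f w %.1f remain %.1f hand_s %.1f z %.1f F %.2f gap %.1f'%(st['clock'],u,w,M-s_of(u),st['eef_pos'][:2]@ey,st['eef_pos'][2],np.append(ey,0)@st['wrist_force'],st['finger_gap']))
if __name__=='__main__':
    look(sys.argv[1] if len(sys.argv)>1 else None)
E
python3 - <<'E'
from look import *
look('in');look()
im=cv2.imread('pics/top0.png')[:,:,::-1];u,w=ptr(im);print(u,w,px('top',at('top',346.1,185.5,50)+np.array([.0506,.9987,0])*185))
s=cams.camera('side')['image'][:,:,::-1];t=cv2.imread('pics/in.png')
cv2.imwrite('pics/in2.png',np.hstack([cv2.resize(s[150:450,180:480],(400,400)),cv2.resize(t[150:350,240:440],(400,400))]))
E
```

```text
t 3.150 u 346.00 w 5.0 remain 185.2 hand_s -84.6 z 85.6 F -0.18 gap 75.0
t 3.200 u 346.00 w 5.0 remain 185.2 hand_s -84.9 z 86.5 F -0.03 gap 75.6
346.0 5.0 [267.78171505 183.33887633]
```

View pics/in2.png

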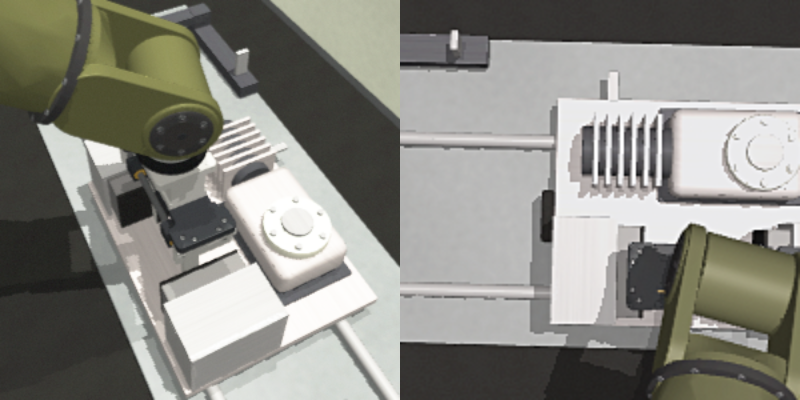

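The crop shows both fingers in the slot between the pads, with the carriage undisturbed. Next is the push: constant hand speed for half a spring period.

Request:
jog_arm(
  commands=[
    {"dx": 0,"dy": 0.19,"dz": 0,"ax": 0,"ay": 0,"az": 0,"gripper": 0.2},
    {"dx": 0,"dy": 0.19,"dz": 0,"ax": 0,"ay": 0,"az": 0,"gripper": 0.2},
    {"dx": 0,"dy": 0.19,"dz": 0,"ax": 0,"ay": 0,"az": 0,"gripper": 0.2},
    {"dx": 0,"dy": 0.19,"dz": 0,"ax": 0,"ay": 0,"az": 0,"gripper": 0.2},
    {"dx": 0,"dy": 0.19,"dz": 0,"ax": 0,"ay": 0,"az": 0,"gripper": 0.2},
    {"dx": 0,"dy": 0.19,"dz": 0,"ax": 0,"ay": 0,"az": 0,"gripper": 0.2},
    {"dx": 0,"dy": 0.19,"dz": 0,"ax": 0,"ay": 0,"az": 0,"gripper": 0.2},
    {"dx": 0,"dy": 0.19,"dz": 0,"ax": 0,"ay": 0,"az": 0,"gripper": 0.2},
    {"dx": 0,"dy": 0.38,"dz": 0,"ax": 0,"ay": 0,"az": 0,"gripper": 0.2},
  ],
)

```text
clock: 4.38
eef_pos: [496.2, -33.8, 85.4]
eef_rot: [3.142, -0.0, 3.09]
wrist_force: [0.0, 0.0, -0.0]
finger_gap: 75.4
finger_force: 0.0
```

```bash
python3 - <<'E'
from look import *
look();look()
E
```

```text
t 4.425 u 318.50 w 4.0 remain 120.3 hand_s -7.2 z 85.4 F 0.80 gap 75.3
t 4.475 u 316.00 w 5.0 remain 114.4 hand_s -7.9 z 85.4 F 0.49 gap 75.2
```

```bash
cat > sim.py <<'E'
import numpy as np
def sim(rows,m,c=0.,v=0.,h=0.,g=15.,k=80.,d=0.):
    """rows: list of (hand mm, duration). returns samples at row ends (c,v,h) ; mm"""
    dt=.001;o=[]
    for dh,T in rows:
        n=round(T/dt)
        for _ in range(n):
            h+=dh/n;r=h-c
            f=80*max(r-g,0)-80*max(-r-g,0)
            f-= (25+.25*abs(v))*np.tanh(v/.5)
            v+=f/m*dt;c+=v*dt
        o.append((round(c,1),round(v,1),round(h-c,1)))
    return o
E
python3 - <<'E'
from sim import *
R=.125
for m in(3.2,3.6,4,4.4):
  for g in(13.5,15,16.5):
    o=sim([(7.6,R)]*8+[(15.2,R),(0,.05),(0,.05)],m,g=g);print(m,g,o[-3:])
print()
for m,v in((3.2,118),(3.6,118),(3.6,112),(4.2,118)):
  for a,n,b,nb in((12,4,6.5,6),(11.6,5,6.5,6),(12,5,6.5,6)):
    o=sim([(a,R)]*n+[(b,R)]*nb+[(0,R)]*2,m,c=76.7,v=v,h=76);print(m,v,a,n,b,nb,[(185.2-x[0],)+x[1:] for x in o[n-1:]])
E
```

```text
3.2 13.5 [(np.float64(69.7), np.float64(115.5), np.float64(6.3)), (np.float64(75.4), np.float64(114.7), np.float64(0.6)), (np.float64(81.1), np.float64(113.8), np.float64(-5.1))]
3.2 15 [(np.float64(66.8), np.float64(115.9), np.float64(9.2)), (np.float64(72.6), np.float64(115.1), np.float64(3.4)), (np.float64(78.3), np.float64(114.2), np.float64(-2.3))]
3.2 16.5 [(np.float64(64.0), np.float64(116.3), np.float64(12.0)), (np.float64(69.8), np.float64(115.5), np.float64(6.2)), (np.float64(75.5), np.float64(114.6), np.float64(0.5))]
3.6 13.5 [(np.float64(67.7), np.float64(116.6), np.float64(8.3)), (np.float64(73.5), np.float64(115.9), np.float64(2.5)), (np.float64(79.2), np.float64(115.1), np.float64(-3.2))]
3.6 15 [(np.float64(64.8), np.float64(117.0), np.float64(11.2)), (np.float64(70.6), np.float64(116.3), np.float64(5.4)), (np.float64(76.4), np.float64(115.5), np.float64(-0.4))]
3.6 16.5 [(np.float64(61.9), np.float64(117.4), np.float64(14.1)), (np.float64(67.7), np.float64(116.6), np.float64(8.3)), (np.float64(73.5), np.float64(115.9), np.float64(2.5))]
4 13.5 [(np.float64(65.7), np
[... 8034 characters left out ...]
700000000000017), np.float64(-1.9), np.float64(-12.9))]
4.2 118 12 5 6.5 6 [(np.float64(37.29999999999998), np.float64(110.0), np.float64(-11.9)), (np.float64(23.69999999999999), np.float64(105.8), np.float64(-19.0)), (np.float64(11.399999999999977), np.float64(87.6), np.float64(-24.8)), (np.float64(2.1999999999999886), np.float64(59.3), np.float64(-27.5)), (np.float64(-3.3000000000000114), np.float64(29.1), np.float64(-26.5)), (np.float64(-5.300000000000011), np.float64(5.7), np.float64(-22.0)), (np.float64(-5.300000000000011), np.float64(-3.2), np.float64(-15.5)), (np.float64(-4.900000000000006), np.float64(-3.1), np.float64(-15.1)), (np.float64(-4.5), np.float64(-2.4), np.float64(-14.7))]
```

Request:
jog_arm(
  commands=[
    {"dx": 0,"dy": 0.29,"dz": 0,"ax": 0,"ay": 0,"az": 0,"gripper": 0.2},
    {"dx": 0,"dy": 0.29,"dz": 0,"ax": 0,"ay": 0,"az": 0,"gripper": 0.2},
    {"dx": 0,"dy": 0.29,"dz": 0,"ax": 0,"ay": 0,"az": 0,"gripper": 0.2},
    {"dx": 0,"dy": 0.29,"dz": 0,"ax": 0,"ay": 0,"az": 0,"gripper": 0.2},
    {"dx": 0,"dy": 0.29,"dz": 0,"ax": 0,"ay": 0,"az": 0,"gripper": 0.2},
    {"dx": 0,"dy": 0.16,"dz": 0,"ax": 0,"ay": 0,"az": 0,"gripper": 0.2},
    {"dx": 0,"dy": 0.16,"dz": 0,"ax": 0,"ay": 0,"az": 0,"gripper": 0.2},
  ],
)

```text
clock: 5.35
eef_pos: [499.8, 36.7, 85.4]
eef_rot: [3.142, -0.0, 3.09]
wrist_force: [-0.6, 1.0, -0.1]
finger_gap: 75.0
finger_force: 0.2
```

```bash
python3 - <<'E'
from look import *
look('mid')
from sim import *
R=.125
for V in(113,115.5,118):
    print(V,[tuple(float(y) for y in (185.2-x[0],)+x[1:]) for x in sim([(11.6,R)]*5+[(6.4,R)]*2+[(0,.05)],3.6,c=76.7,v=V,h=76)[-2:]])
E
```

```text
t 5.400 u 275.52 w 3.8 remain 18.7 hand_s 62.4 z 85.4 F 1.23 gap 75.4
113 [(16.0, 86.5, -22.4), (11.899999999999977, 75.3, -26.5)]
115.5 [(14.5, 82.1, -23.9), (10.699999999999989, 69.4, -27.7)]
118 [(13.099999999999994, 77.1, -25.3), (9.599999999999994, 63.1, -28.8)]
```

```bash
python3 - <<'E'
from sim import *
R=.125
f=lambda o:[tuple(round(float(y),1) for y in (185.2-x[0],)+x[1:]) for x in o]
for V,gb,m in((108,15,3.6),(115,10,3.6),(112,12.5,3.6),(112,12.5,4.2)):
  def s2(rows):
    # front gap irrelevant: use g=gb
    return f(sim([(11.6,R)]*5+[(6.4,R)]*2+[(0,.05)]+rows,m,c=76.7,v=V,h=76,g=gb))
  print(V,gb,m,s2([])[-2:])
  for b in(4,6,8): print('  ',b,s2([(b,R)]*2)[-1],s2([(b,R)]*4)[-1],s2([(b,R)]*4+[(0,R)]*3)[-1])
E
```

```text
108 15 3.6 [(19.5, 92.0, -18.9), (15.1, 84.6, -23.3)]
   4 (2.2, 14.2, -28.2) (5.8, -30.8, -16.6) (17.0, -28.4, -5.4)
   6 (1.4, 24.1, -25.0) (0.4, -4.8, -14.0) (1.6, -2.1, -12.8)
   8 (0.5, 34.0, -21.9) (-5.1, 17.9, -11.5) (-10.9, 10.3, -17.3)
115 10 3.6 [(17.8, 62.1, -20.6), (15.0, 48.2, -23.4)]
   4 (12.3, -20.0, -18.1) (19.6, -30.3, -2.8) (30.3, -27.0, 7.9)
   6 (11.5, -10.4, -14.9) (14.8, -12.9, 0.4) (19.1, -10.0, 4.7)
   8 (10.6, -1.2, -11.8) (10.8, -0.2, 4.4) (10.8, -0.0, 4.4)
112 12.5 3.6 [(17.4, 79.5, -21.0), (13.7, 67.4, -24.7)]
   4 (6.6, -8.5, -23.8) (13.3, -33.0, -9.1) (25.0, -29.6, 2.6)
   6 (5.7, 0.9, -20.7) (8.1, -11.1, -6.3) (11.7, -8.2, -2.7)
   8 (4.9, 10.7, -17.5) (3.5, 3.9, -2.9) (2.5, 1.3, -3.9)
112 12.5 4.2 [(16.6, 81.8, -21.8), (12.8, 70.6, -25.6)]
   4 (4.3, -2.1, -26.1) (10.3, -34.9, -12.1) (22.9, -32.0, 0.5)
   6 (3.5, 6.4, -22.9) (5.5, -12.2, -8.9) (9.6, -9.8, -4.8)
   8 (2.8, 15.0, -19.6) (1.1, 4.5, -5.3) (-0.2, 2.2, -6.6)
```

Request:
jog_arm(
  commands=[
    {"dx": 0,"dy": 0.17,"dz": 0,"ax": 0,"ay": 0,"az": 0,"gripper": 0.2},
    {"dx": 0,"dy": 0.17,"dz": 0,"ax": 0,"ay": 0,"az": 0,"gripper": 0.2},
  ],
)

```text
clock: 5.65
eef_pos: [500.5, 50.2, 85.5]
eef_rot: [3.142, -0.0, 3.09]
wrist_force: [0.3, 0.9, 0.2]
finger_gap: 75.0
finger_force: 0.3
```

```bash
python3 - <<'E'
from look import *
look('m2');look()
E
```

```text
t 5.700 u 269.57 w 3.7 remain 4.6 hand_s 76.1 z 85.4 F 0.97 gap 75.1
t 5.750 u 269.07 w 4.5 remain 3.4 hand_s 75.7 z 85.4 F 1.08 gap 75.2
```

Request:
jog_arm(
  commands=[
    {"dx": 0,"dy": 0.32,"dz": 0,"ax": 0,"ay": 0,"az": 0,"gripper": 0.2},
  ],
)

```text
clock: 5.88
eef_pos: [501.2, 62.7, 85.5]
eef_rot: [-3.141, 0.0, 3.089]
wrist_force: [-0.7, -0.5, 0.4]
finger_gap: 74.8
finger_force: 0.0
```

```bash
python3 - <<'E'
from look import *
look();look();look();look('m3')
E
```

```text
t 5.925 u 269.51 w 3.7 remain 4.5 hand_s 89.4 z 85.5 F 0.73 gap 75.2
t 5.975 u 269.58 w 3.8 remain 4.7 hand_s 88.9 z 85.5 F -0.38 gap 74.8
t 6.025 u 270.04 w 4.5 remain 5.7 hand_s 88.5 z 85.4 F 0.23 gap 75.0
t 6.075 u 270.05 w 4.5 remain 5.8 hand_s 88.2 z 85.4 F -0.23 gap 75.2
```

Request:
jog_arm(
  commands=[
    {"dx": 0,"dy": 0,"dz": 0,"ax": 0,"ay": 0,"az": 0,"gripper": 0.2},
    {"dx": 0,"dy": 0,"dz": 0,"ax": 0,"ay": 0,"az": 0,"gripper": 0.2},
  ],
)

```text
clock: 6.32
eef_pos: [501.1, 62.5, 85.4]
eef_rot: [-3.142, -0.0, 3.09]
wrist_force: [0.5, 0.4, -0.2]
finger_gap: 75.2
finger_force: 0.0
```

```bash
python3 - <<'E'
from look import *
look('m4')
C=cv2.cvtColor
im=cv2.imread('pics/m4.png');m3=cv2.imread('pics/m3.png')
g=C(im,cv2.COLOR_BGR2GRAY);g3=C(m3,cv2.COLOR_BGR2GRAY)
print(g[182:196:2,260:278]);print(g3[182:196:2,260:278])
f=lambda a:a[195:250,255:320].astype(np.float32)
print(cv2.phaseCorrelate(f(g3),f(g)))
cv2.imwrite('pics/z4.png',cv2.resize(im[160:200,240:320],None,fx=8,fy=8,interpolation=0))
E
```

```text
t 6.375 u 270.50 w 3.6 remain 6.8 hand_s 87.8 z 85.5 F -0.13 gap 75.2
[[ 22  23  24  22  25  25  24  22  19  16  17  16  16  19  18  19  19  22]
 [125 126 127 131 134 133 134 130 120 255 248 255 255 255  92 105 107 106]
 [182 182 183 187 191 191 191 191 189 230 219 220 223 234 154 192 192 189]
 [181 181 181 181 181 181 185 187 143 232 218 221 224 230 153 160 182 182]
 [179 180 180 181 179 180 185 111 119 237 220 222 224 193 154 160 181 180]
 [180 181 181 180 181 183 184 110 118 230 220 223 225 188 159 162 182 181]
 [180 180 181 180 183 185 187 113 123 229 220 223 225 190 156 161 183 181]]
[[ 23  22  23  25  26  26  24  21  17  16  15  17  17  19  19  19  20  21]
 [125 126 128 131 133 132 132 133 205 248 250 255 255  96 102 106 106 107]
 [182 183 183 186 190 190 189 188 210 220 220 225 234 118 194 192 191 189]
 [181 181 181 181 181 184 186 185 210 218 220 225 234 118 163 160 182 181]
 [179 180 180 181 180 183 109 126 237 219 219 223 233 113 163 182 178 180]
 [180 181 181 180 183 186 109 125 233 219 219 223 238 128 165 186 182 180]
 [181 181 181 181 184 188 112 127 235 218 219 223 236 127 162 163 183 181]]
((0.41122884040107976, 0.048428966619354696), 0.9488499262818584)
```

View pics/z4.png

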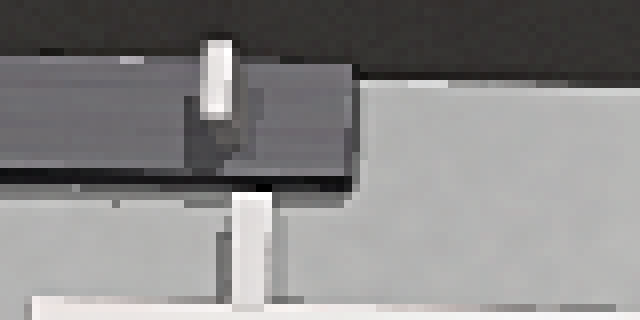

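Top view: the pointer spans columns 269–274 and the blade top 265–269. Allowing for parallax that leaves about 7 mm, and the carriage is nearly at rest. I'll bring the hand close to the push pad for a gentle nudge.

Request:
jog_arm(
  commands=[
    {"dx": 0,"dy": 0.1,"dz": 0,"ax": 0,"ay": 0,"az": 0,"gripper": 0.2},
    {"dx": 0,"dy": 0.1,"dz": 0,"ax": 0,"ay": 0,"az": 0,"gripper": 0.2},
    {"dx": 0,"dy": 0.1,"dz": 0,"ax": 0,"ay": 0,"az": 0,"gripper": 0.2},
    {"dx": 0,"dy": 0.1,"dz": 0,"ax": 0,"ay": 0,"az": 0,"gripper": 0.2},
    {"dx": 0,"dy": 0,"dz": 0,"ax": 0,"ay": 0,"az": 0,"gripper": 0.2},
    {"dx": 0,"dy": 0,"dz": 0,"ax": 0,"ay": 0,"az": 0,"gripper": 0.2},
  ],
)

```text
clock: 7.12
eef_pos: [502.0, 78.6, 85.4]
eef_rot: [-3.142, 0.0, 3.09]
wrist_force: [0.3, -1.1, -0.8]
finger_gap: 75.3
finger_force: 0.0
```

```bash
cat > fine.py <<'E'
from look import *
import time
G=lambda a:cv2.cvtColor(a,cv2.COLOR_RGB2GRAY)[195:250,255:320].astype(np.float32)
ref=G(cv2.imread('pics/m4.png')[:,:,::-1].copy())
win=cv2.createHanningWindow((65,55),cv2.CV_32F)
def fine(n=1):
    for _ in range(n):
        c=cams.camera('top');st=manip.read_state()
        (dx,_),q=cv2.phaseCorrelate(ref,G(c['image']),win)
        u,w=ptr(c['image'])
        print('t %.3f dx %.3f fine remain %.2f (ptr %.1f) hand_s %.1f F %.2f'%(st['clock'],dx,6.9+dx*2.2,u,st['eef_pos'][:2]@ey,np.append(ey,0)@st['wrist_force']))
if __name__=='__main__': fine(int(sys.argv[1]) if len(sys.argv)>1 else 1)
E
python3 fine.py 3
```

```text
t 7.175 dx 0.704 fine remain 8.45 (ptr 271.5) hand_s 103.9 F -0.17
t 7.225 dx 0.715 fine remain 8.47 (ptr 271.5) hand_s 103.8 F -0.16
t 7.275 dx 0.708 fine remain 8.46 (ptr 271.5) hand_s 103.8 F 0.51
```

Request:
jog_arm(
  commands=[
    {"dx": 0,"dy": 0.014,"dz": 0,"ax": 0,"ay": 0,"az": 0,"gripper": 0.2},
    {"dx": 0,"dy": 0.014,"dz": 0,"ax": 0,"ay": 0,"az": 0,"gripper": 0.2},
    {"dx": 0,"dy": 0.014,"dz": 0,"ax": 0,"ay": 0,"az": 0,"gripper": 0.2},
    {"dx": 0,"dy": 0.014,"dz": 0,"ax": 0,"ay": 0,"az": 0,"gripper": 0.2},
    {"dx": 0,"dy": 0.014,"dz": 0,"ax": 0,"ay": 0,"az": 0,"gripper": 0.2},
    {"dx": 0,"dy": 0.014,"dz": 0,"ax": 0,"ay": 0,"az": 0,"gripper": 0.2},
    {"dx": 0,"dy": 0.014,"dz": 0,"ax": 0,"ay": 0,"az": 0,"gripper": 0.2},
    {"dx": 0,"dy": 0.014,"dz": 0,"ax": 0,"ay": 0,"az": 0,"gripper": 0.2},
  ],
)

```text
clock: 8.28
eef_pos: [502.2, 83.1, 85.5]
eef_rot: [-3.142, 0.0, 3.09]
wrist_force: [-0.6, 0.1, 0.2]
finger_gap: 75.3
finger_force: 0.0
```

```bash
python3 fine.py 1
```

```text
t 8.325 dx 0.733 fine remain 8.51 (ptr 271.4) hand_s 108.5 F -0.23
```

Request:
jog_arm(
  commands=[
    {"dx": 0,"dy": 0.014,"dz": 0,"ax": 0,"ay": 0,"az": 0,"gripper": 0.2},
    {"dx": 0,"dy": 0.014,"dz": 0,"ax": 0,"ay": 0,"az": 0,"gripper": 0.2},
    {"dx": 0,"dy": 0.014,"dz": 0,"ax": 0,"ay": 0,"az": 0,"gripper": 0.2},
    {"dx": 0,"dy": 0.014,"dz": 0,"ax": 0,"ay": 0,"az": 0,"gripper": 0.2},
  ],
)

```text
clock: 8.82
eef_pos: [502.3, 85.4, 85.5]
eef_rot: [-3.142, -0.0, 3.09]
wrist_force: [0.4, -0.0, 0.4]
finger_gap: 75.3
finger_force: 0.0
```

```bash
python3 fine.py 1
```

```text
t 8.875 dx -0.486 fine remain 5.83 (ptr 270.0) hand_s 110.8 F 0.45
```

Request:
jog_arm(
  commands=[
    {"dx": 0,"dy": 0,"dz": 0,"ax": 0,"ay": 0,"az": 0,"gripper": 0.2},
    {"dx": 0,"dy": 0,"dz": 0,"ax": 0,"ay": 0,"az": 0,"gripper": 0.2},
  ],
)

```text
clock: 9.12
eef_pos: [502.3, 85.3, 85.5]
eef_rot: [-3.142, 0.0, 3.09]
wrist_force: [-0.4, 0.5, 0.2]
finger_gap: 75.1
finger_force: 0.0
```

```bash
python3 fine.py 2
```

```text
t 9.175 dx -1.360 fine remain 3.91 (ptr 269.4) hand_s 110.6 F -0.63
t 9.225 dx -1.394 fine remain 3.83 (ptr 269.0) hand_s 110.7 F -0.40
```

Request:
jog_arm(
  commands=[
    {"dx": 0,"dy": 0,"dz": 0,"ax": 0,"ay": 0,"az": 0,"gripper": 0.2},
    {"dx": 0,"dy": 0,"dz": 0,"ax": 0,"ay": 0,"az": 0,"gripper": 0.2},
    {"dx": 0,"dy": 0,"dz": 0,"ax": 0,"ay": 0,"az": 0,"gripper": 0.2},
    {"dx": 0,"dy": 0,"dz": 0,"ax": 0,"ay": 0,"az": 0,"gripper": 0.2},
    {"dx": 0,"dy": 0,"dz": 0,"ax": 0,"ay": 0,"az": 0,"gripper": 0.2},
    {"dx": 0,"dy": 0,"dz": 0,"ax": 0,"ay": 0,"az": 0,"gripper": 0.2},
  ],
)

```text
clock: 9.98
eef_pos: [502.3, 85.4, 85.4]
eef_rot: [-3.142, 0.0, 3.09]
wrist_force: [-0.1, 0.5, 0.7]
finger_gap: 75.3
finger_force: 0.0
```

```bash
python3 fine.py 2; python3 - <<'E'
from look import *
look('m6')
im=cv2.imread('pics/m6.png');g=cv2.cvtColor(im,cv2.COLOR_BGR2GRAY)
print(g[182:196:2,258:276])
cv2.imwrite('pics/z6.png',cv2.resize(im[160:200,240:300],None,fx=10,fy=10,interpolation=0))
E
```

```text
t 10.025 dx -2.182 fine remain 2.10 (ptr 268.6) hand_s 110.7 F 0.64
t 10.075 dx -2.191 fine remain 2.08 (ptr 268.6) hand_s 110.6 F 0.57
t 10.125 u 268.56 w 3.7 remain 2.2 hand_s 110.7 z 85.4 F 0.54 gap 75.5
[[ 22  22  22  21  23  25  24  25  25  20  16  15  18  19  20  19  19  21]
 [125 126 125 127 129 132 134 129 131 252 249 252 253 162  96 100 103 107]
 [183 183 184 183 184 187 191 188 189 224 221 225 227 143 188 188 190 191]
 [180 180 182 181 182 182 183 184 188 222 221 226 228 102 164 162 184 182]
 [180 179 180 181 181 183 182 111 189 223 221 225 229 120 165 163 183 179]
 [179 179 181 181 182 183 184 114 189 223 220 224 228 119 164 163 184 182]
 [180 180 181 182 182 183 185 116 201 222 220 225 236 116 165 163 182 181]]
```

View pics/z6.png

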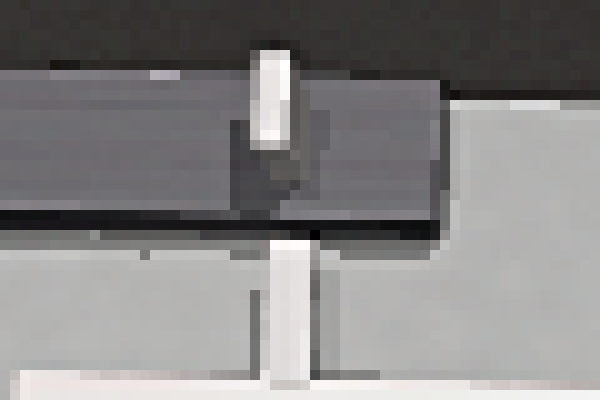

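Pointer columns are about 266.3–271.2, so about 2 mm is left and the carriage is at rest. One very soft nudge should close that.

Request:
jog_arm(
  commands=[
    {"dx": 0,"dy": 0.025,"dz": 0,"ax": 0,"ay": 0,"az": 0,"gripper": 0.2},
    {"dx": 0,"dy": 0.025,"dz": 0,"ax": 0,"ay": 0,"az": 0,"gripper": 0.2},
    {"dx": 0,"dy": 0.02,"dz": 0,"ax": 0,"ay": 0,"az": 0,"gripper": 0.2},
    {"dx": 0,"dy": 0.0065,"dz": 0,"ax": 0,"ay": 0,"az": 0,"gripper": 0.2},
    {"dx": 0,"dy": 0.0065,"dz": 0,"ax": 0,"ay": 0,"az": 0,"gripper": 0.2},
    {"dx": 0,"dy": 0.0065,"dz": 0,"ax": 0,"ay": 0,"az": 0,"gripper": 0.2},
    {"dx": 0,"dy": 0.0065,"dz": 0,"ax": 0,"ay": 0,"az": 0,"gripper": 0.2},
    {"dx": 0,"dy": 0.0065,"dz": 0,"ax": 0,"ay": 0,"az": 0,"gripper": 0.2},
  ],
)

```text
clock: 11.12
eef_pos: [502.5, 89.5, 85.5]
eef_rot: [-3.142, 0.0, 3.09]
wrist_force: [-0.1, -0.6, -0.4]
finger_gap: 75.3
finger_force: 0.0
```

```bash
python3 fine.py 1
```

```text
t 11.175 dx -2.193 fine remain 2.08 (ptr 268.6) hand_s 114.8 F -0.24
```

Request:
jog_arm(
  commands=[
    {"dx": 0,"dy": 0.0065,"dz": 0,"ax": 0,"ay": 0,"az": 0,"gripper": 0.2},
    {"dx": 0,"dy": 0.0065,"dz": 0,"ax": 0,"ay": 0,"az": 0,"gripper": 0.2},
    {"dx": 0,"dy": 0.0065,"dz": 0,"ax": 0,"ay": 0,"az": 0,"gripper": 0.2},
    {"dx": 0,"dy": 0.0065,"dz": 0,"ax": 0,"ay": 0,"az": 0,"gripper": 0.2},
  ],
)

```text
clock: 11.68
eef_pos: [502.6, 90.5, 85.4]
eef_rot: [3.142, 0.0, 3.09]
wrist_force: [1.3, 0.1, -0.8]
finger_gap: 75.2
finger_force: 0.0
```

```bash
python3 fine.py 1
```

```text
t 11.725 dx -2.810 fine remain 0.72 (ptr 268.0) hand_s 115.8 F -0.70
```

Request:
jog_arm(
  commands=[
    {"dx": 0,"dy": -0.1,"dz": 0,"ax": 0,"ay": 0,"az": 0,"gripper": 0.2},
    {"dx": 0,"dy": -0.1,"dz": 0,"ax": 0,"ay": 0,"az": 0,"gripper": 0.2},
    {"dx": 0,"dy": -0.1,"dz": 0,"ax": 0,"ay": 0,"az": 0,"gripper": 0.2},
    {"dx": 0,"dy": 0,"dz": 0,"ax": 0,"ay": 0,"az": 0,"gripper": 0.2},
    {"dx": 0,"dy": 0,"dz": 0,"ax": 0,"ay": 0,"az": 0,"gripper": 0.2},
  ],
)

```text
clock: 12.35
eef_pos: [501.9, 78.5, 85.4]
eef_rot: [3.142, -0.0, 3.09]
wrist_force: [-0.5, 0.0, -1.0]
finger_gap: 75.4
finger_force: 0.0
```

```bash
python3 fine.py 2
```

```text
t 12.400 dx -3.541 fine remain -0.89 (ptr 267.5) hand_s 103.9 F 0.10
t 12.450 dx -3.525 fine remain -0.85 (ptr 267.5) hand_s 103.9 F 0.14
```

Request:
jog_arm(
  commands=[
    {"dx": 0,"dy": 0,"dz": -0.5,"ax": 0,"ay": 0,"az": 0,"gripper": 0.2},
    {"dx": 0,"dy": 0,"dz": -0.9,"ax": 0,"ay": 0,"az": 0,"gripper": 0.2},
    {"dx": 0,"dy": 0,"dz": -0.9,"ax": 0,"ay": 0,"az": 0,"gripper": 0.2},
    {"dx": 0,"dy": 0,"dz": -0.9,"ax": 0,"ay": 0,"az": 0,"gripper": 0.2},
    {"dx": 0,"dy": 0,"dz": -0.5,"ax": 0,"ay": 0,"az": 0,"gripper": 0.2},
    {"dx": 0,"dy": 0,"dz": 0,"ax": 0,"ay": 0,"az": 0,"gripper": 0.2},
  ],
)

```text
clock: 13.2
eef_pos: [502.4, 78.6, 234.5]
eef_rot: [3.141, 0.002, 3.091]
wrist_force: [-0.1, -0.6, 0.1]
finger_gap: 75.5
finger_force: 0.0
```

```bash
python3 fine.py 1; python3 - <<'E'
from look import *
look('end')
s=cams.camera('side')['image'][:,:,::-1]
im=cv2.imread('pics/end.png');g=cv2.cvtColor(im,cv2.COLOR_BGR2GRAY)
print(g[184:196:3,258:276])
cv2.imwrite('pics/zend.png',np.hstack([cv2.resize(im[160:200,240:280],None,fx=10,fy=10,interpolation=0),cv2.resize(s[180:240,330:390],(400,400),interpolation=0)]))
E
```

```text
t 13.250 dx -3.531 fine remain -0.87 (ptr 267.5) hand_s 103.9 F -0.69
t 13.300 u 267.52 w 3.8 remain -0.2 hand_s 103.8 z 232.5 F 0.44 gap 75.1
[[125 126 125 127 129 132 131 134 251 248 250 251 224  93  97 100 103 107]
 [181 182 183 182 182 185 183 134 225 222 223 224 186 156 160 183 183 183]
 [179 179 180 181 183 185 110 161 227 221 224 227 132 162 162 182 180 179]
 [181 181 182 182 185 188 113 164 224 220 225 229 110 166 163 184 182 182]]
```

View pics/zend.png

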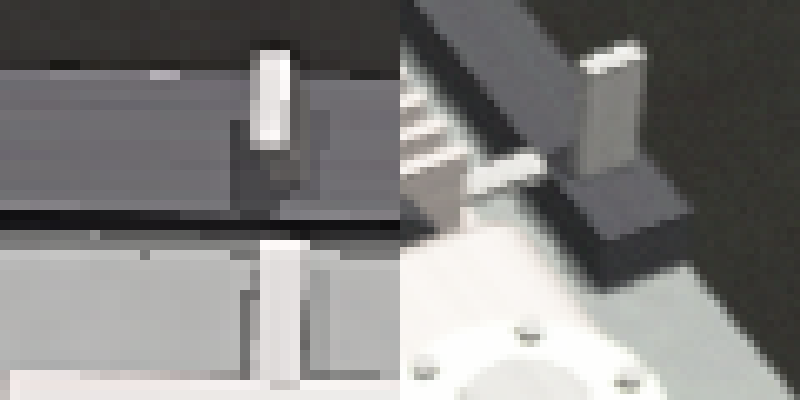

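The pointer lies in line with the blade: columns 266–270.7 against a parallax-interpolated 268. The carriage is still and the hand is clear.

```bash
python3 -c "
from cell import job;print(job.sign_off())"
```

```text
the job is handed in; nothing more can be done
None
```

The job is handed in, with no verdict shown: the carriage ran at about 0.115 m/s and was braked to rest about 6 to 8 mm short. Two soft nudges on the push pad then brought the pointer to within about 1 mm of the mark by my camera measurements. The carriage never reached the stop block, and the hand is clear, at about 13 s on the clock.

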